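# Kit the shadow-cut service tray

## Task

Kit the black foam service tray: lay the battery pack that was dumped across it, the disk drive and the blue-handled pliers lying beside it each in the cavity cut to its outline, fully down on the yellow floor and lying flat, with the pliers' nose in the tapered end, and let go of them. Leave the solvent bottle, the tape roll and the cooling fan standing where they are.

Things in the scene. Friction and masses are not known exactly. Their poses are not given: they have to be found in the camera images.
- tray: Fixed tray 315 (own x) x 160 (own y) x 12 mm high: a 4 mm yellow base sheet under 8 mm of rigid black foam. Origin: centre of its underside, on the table; z up. Three yellow-floored cavities and their grey-floored finger reliefs (30 mm wide along x, on both sides of each cavity, open into it) are cut through the foam, floors 4 mm above the table. The cavities' long sides lie along the tray's y.
- battery_cavity (a point): Centre of the battery cavity's floor, at tray (-97, 0, 4) mm. Cavity 51 mm (tray x) by 135 mm (tray y), 8 mm deep: 2.5 mm play all round. Finger reliefs on both sides at tray y -22 to +22 mm (the one towards the drive cavity is shared with it and runs from y -37 to +22 mm).
- drive_cavity (a point): Centre of the drive cavity's floor, at tray (-4, -15, 4) mm. Cavity 75 mm (tray x) by 105 mm (tray y), 8 mm deep: 2.5 mm play all round. Finger reliefs on both sides at tray y -37 to +7 mm. At the start the battery lies across it.
- pliers_cavity (a point): Centre of the pliers cavity's floor, at tray (93, 0, 4) mm; 8 mm deep. 59 mm wide (tray x) from tray y +69 to +18 mm, then 52 mm, its flanks tapering straight to 9 mm wide at y -69 mm: about 3 mm play. Finger reliefs on both sides at tray y +18 to +62 mm. The pliers fit only with the nose to tray -y, that is, with their axes along the tray's.
- pliers_cavity_nose (a point): Point on the cavity floor at tray (93, -64, 4) mm, where the pliers' nose belongs.
- battery: Black battery pack, a box 46 mm (own x) by 130 mm (own y) by 19 mm high, about 0.2 kg. Origin at the centre of its underside. Starts lying flat on top of the tray's foam over the drive cavity, long side within 0.3 rad of the tray's y. Grip it across the 46 mm. Either way round fits.
- drive: Silver 2.5 inch disk drive, a box 70 mm (own x) by 100 mm (own y) by 11 mm high, about 0.1 kg. Origin at the centre of its underside. Starts flat on the open table beside the tray (not the ones stored at the back edge), at any yaw. Grip it across the 70 mm. Either way round fits.
- pliers: Closed, rigid cutting pliers, blue and grey grips, flat, 53 (own x) x 132 (own y) x 10 mm, 0.085 kg. Origin: middle of the outline, on the underside; nose to own -y. Width: 2 mm at y -66 mm, 46 mm at y +22, 51 mm at y +35, 53 mm at y +47 (sides parallel). Grip across own x at y about +40 mm, level with the cavity's reliefs; the nose stands 4 mm off the table.
- pliers_nose (a point): Point near the tip of the pliers' nose, at pliers (0, -64, 4) mm.
- bottle: White solvent bottle with yellow label and red pointed cap, 54 mm wide, 134 mm high, upright. Origin at the centre of its underside. Bystander.
- tape: Roll of amber tape lying flat, 77 mm across, 20 mm high. Origin at the centre of its underside. Bystander.
- fan: Black laptop cooling fan with a short red wire, 65 by 96 by 11 mm, flat on the table. Origin at the centre of its underside. Bystander, not part of the kit.

How it is judged:
By the outcome, as a careful person would: the job done as asked, in the order asked, and still so for the second after the job is handed in, with the robot touching nothing.
It also fails if it takes over 66 s, if anything falls off the work surface, if the arm or the gripper's body presses on something with over 40 N, if the wrist force passes 120 N, or if a joint passes its speed limit or range.

## Robot

A 6-joint arm with a two-finger parallel gripper is mounted at the origin on a cart in front of the work surface, level with it; the furniture and walls round the work are solid. World frame = base frame: x ahead of the robot, y to its left, z up, the work surface at z = 0. Lengths are in m, angles in degrees, forces in N, time in s.
With the tool pointing down it reaches from about 0.275 to 0.75 m from the base axis. Payload 10.2 kg.
Tool frame: the origin (TCP) lies on the centre line of the jaws, within the pads' length; the fingertips stand 25 mm ahead of it and the grasp point (between the pads) lies 6 mm ahead of it; z points along the fingers, y is the line along which they close (so a half turn about z gives the same grasp; the last joint's range is limited). The gripper opens to 88 mm and grips with 3 to 60 N. Pads are 18 mm wide; open, the fingers measure 123 mm over their backs; the gripper's body (75 mm by 187 mm) begins 45 mm behind the grasp point.
Start: joints at [-77.659, 17.928, 85.812, -0, 76.261, -12.8], TCP at [0.223, -0.475, 0.264] pointing down, gripper open.
Joint ranges: [-168.41, 168.41], [-55.51, 124.54], [10.69, 146.95], [-70.63, 250.63], [1, 178], [-165.06, 165.06]. Speed limits (degrees/s): [136.94, 136.94, 172.46, 180, 180, 180].

## Interface

Orientations are given as a 3x3 rotation matrix whose columns are the frame's x, y, z axes.
In Python, from workcell import ctrl, viewer gives the robot as it stands.
- The arm moves only by the shell command python3 -m pendant 'ROWS' [FORCE]. ROWS is JSON, a list of rows, each a list of 3 entries, a list of its own where there are three numbers: the shift along the tool's x, y, z in mm, then the turn about the tool's z in degrees, then the opening, from 0 (shut) to 1 (fully open). A call has exactly 10 rows; each row shifts and turns the commanded pose from where the row before left it, along the tool's axes as they then stand; what a row does not reach is not made up. A row lasts 1/10 s, in which the tool goes at most 50 mm and 8.59 degrees, less where a joint would pass 70% of its speed; a pose out of reach is approached as far as the arm can. A call is refused whole if a number of a shift passes 50 or a number of a turn 8.59, either way. A call with a gripper value outside its range is refused whole. The fingers move at their own pace and stop on an object; FORCE is the grip in N (left out, the last holds). Time passes only in rows, so rows that do not move let the fingers close, or fill a call up. It gives the time, the measured TCP pose, the force, the opening and the grip force at its end, in the units of the state.
- ctrl.get_obs(): the state, without advancing time (a new reading comes with each control period).
- viewer.grab_frame(name): name is "side" or "top"; returns a dict with "frame" (420x560x3 uint8, red, green, blue), "intrinsics" (3x3 intrinsics, pixels), "camera_from_world" (4x4, takes a point from world to camera coordinates). Camera axes: x right, y down, z forward; pixel columns grow to the right and rows downward; lengths in m; the calibration is good to about 2 mm. A picture is of the moment at which its call begins. There is no depth.
- ctrl.hand_in(): hands the job in; it is judged then, once.
The state is a dict: "clock": time; "qpos": joint angles; "joint_velocities": joint speeds; "joint_efforts": joint torques, N m; "tool_pos": TCP position; "ee_rot": TCP orientation; "ft_force": force on the tool from outside, world axes, zero at the start; "moment": the same for the moment, N m; "opening": opening from 0.0 (shut) to 1.0 (fully open); "gripper_force": force on a finger pad.
Only numpy, scipy, OpenCV 4.12 (cv2) and the standard library are available. Lean on these libraries where they do the work, as an engineer would, in place of code of your own. Each camera call takes 0.05 s, during which the arm holds its last target. There are 200 camera calls.

## Working session

There is one attempt and no reset: what is moved stays moved. The work goes in short steps, Python scripts to look and compute and a shell command to move; the robot and the scene stay as the last step left them, time stands still between calls to the robot, and variables do not carry over. Pictures are saved under pics/ and viewed, at most 10 in all, crops included, and the job is handed in when it is done.

```bash
mkdir -p pics; ls; python3 - <<'E'
from workcell import ctrl, viewer
import cv2,numpy as np
np.set_printoptions(precision=4,suppress=True)
for n in ("top","side"):
    f=viewer.grab_frame(n); cv2.imwrite(f"pics/{n}0.png",f["frame"][:,:,::-1]); print(n,f["intrinsics"],f["camera_from_world"])
o=ctrl.get_obs(); print(o)
E
```

```text
pics
top [[431.9104   0.     281.9319]
 [  0.     431.9104 209.2763]
 [  0.       0.       1.    ]] [[-0.0009 -1.     -0.0049 -0.0257]
 [-0.9947  0.0014 -0.1031  0.5788]
 [ 0.1031  0.0048 -0.9947  1.267 ]
 [ 0.      0.      0.      1.    ]]
side [[381.0586   0.     280.4459]
 [  0.     381.0586 211.5299]
 [  0.       0.       1.    ]] [[-0.9905 -0.1375  0.0019  0.538 ]
 [-0.0846  0.5981 -0.797   0.1231]
 [ 0.1084 -0.7895 -0.604   1.1064]
 [ 0.      0.      0.      1.    ]]
{'clock': 0.1, 'qpos': array([-77.6582,  17.9527,  85.8471,  -0.    ,  76.2633, -12.7988]), 'joint_velocities': array([-0.004 , -0.1419, -0.1559, -0.0462,  0.008 ,  0.0672]), 'joint_efforts': array([  0.0022, -40.2814, -25.2644,   0.0695,   0.0343,  -0.    ]), 'tool_pos': array([ 0.223 , -0.4751,  0.2633]), 'ee_rot': array([[ 0.9053,  0.4248, -0.0002],
       [ 0.4248, -0.9053,  0.0011],
       [ 0.0002, -0.0011, -1.    ]]), 'ft_force': array([-0.0387,  0.7725, -0.1262]), 'moment': array([-0.0345,  0.0321,  0.0211]), 'gripper_force': 0.0, 'opening': 0.9964123087867958}
```

View pics/top0.png

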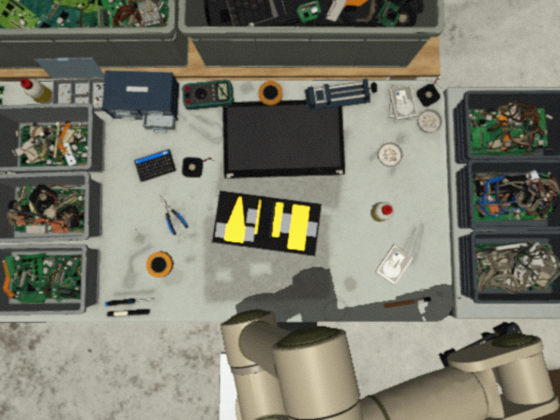

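View pics/side0.png

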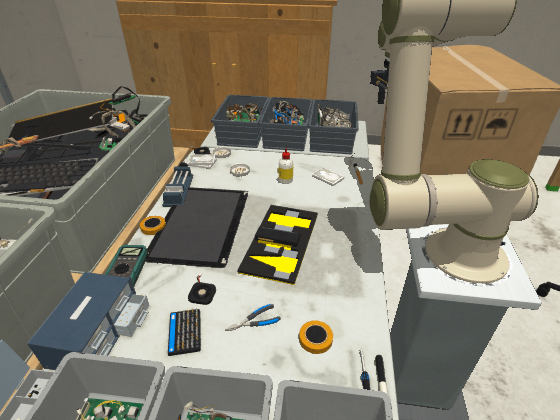

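The top view shows the tray at about (267,223), pliers cavity to the left. The battery is over the drive cavity between the yellow strips at (259,217) and (277,220), the drive is at (394,263), the pliers at (173,214), the bottle at (383,211), the tape at (160,264) and the fan at (193,167). Next I'll look at enlarged, contrast-stretched crops.

```bash
python3 - <<'E'
import cv2,numpy as np
t=cv2.imread("pics/top0.png"); s=cv2.imread("pics/side0.png")
g=lambda im,x,y,w,h,W,H,ga:cv2.resize(((im[y:y+h,x:x+w]/255.)**ga*255).astype(np.uint8),(W,H),interpolation=cv2.INTER_CUBIC)
A=g(t,207,183,120,80,480,320,.4); B=g(s,235,200,90,90,320,320,.4)
C=g(t,368,235,56,56,280,280,1); D=g(t,145,185,52,56,260,280,1); E=g(s,220,295,70,40,260,280,1)
cv2.imwrite("pics/m1.png",np.vstack([np.hstack([A,B]),np.hstack([C,D,E])]))
E
```

```text
(no output)
```

View pics/m1.png

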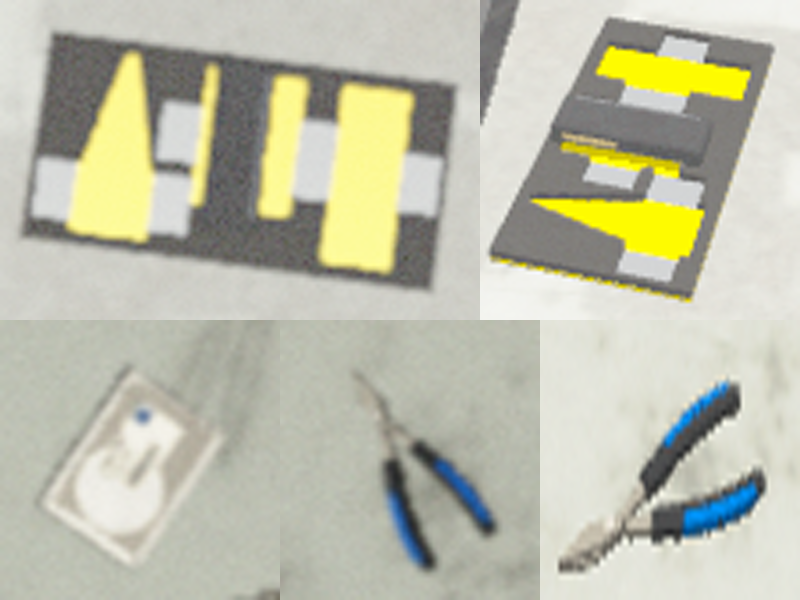

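```bash
cat > h.py <<'E'
import cv2,numpy as np
from scipy.optimize import minimize
from workcell import ctrl, viewer
np.set_printoptions(precision=4,suppress=True)
S=6
def proj(f,P):
    c=np.c_[P,np.ones(len(P))]@f["camera_from_world"].T[:,:3]; p=c@f["intrinsics"].T
    return p[:,:2]/p[:,2:]
def unproj(f,u,z):
    T=f["camera_from_world"];R=T[:3,:3];o=-R.T@T[:3,3];d=R.T@np.linalg.solve(f["intrinsics"],[u[0],u[1],1.]);return o+d*(z-o[2])/d[2]
def wpts(pose,xy,z):  # pose x,y(m),yaw(rad); xy mm, z mm
    c,s=np.cos(pose[2]),np.sin(pose[2]); xy=np.array(xy,float)/1e3
    return np.c_[xy@np.array([[c,s],[-s,c]])+pose[:2],np.full(len(xy),z/1e3)]
def rect(x0,x1,y0,y1): return [(x0,y0),(x1,y0),(x1,y1),(x0,y1)]
class Fit:
    def __init__(s,f,roi,g=.45):
        s.f=f; s.x,s.y,s.w,s.h=roi
        s.I=(f["frame"][s.y:s.y+s.h,s.x:s.x+s.w]/255.)**g
    def mask(s,P):
        p=((proj(s.f,P)-[s.x,s.y]+.5)*S-.5)*16
        m=np.zeros((s.h*S,s.w*S),np.uint8); hull=p.round().astype(np.int32)
        cv2.fillPoly(m,[hull],1,shift=4); return m
    def hull(s,pts):
        p=cv2.convexHull((((proj(s.f,pts)-[s.x,s.y]+.5)*S-.5)*16).astype(np.float32)).round().astype(np.int32)
        m=np.zeros((s.h*S,s.w*S),np.uint8); cv2.fillPoly(m,[p],1,shift=4); return m
    def cost(s,L,n):
        F=np.stack([cv2.resize((L==k).astype(np.float32),(s.w,s.h),interpolation=cv2.INTER_AREA).ravel() for k in range(n)],1)
        F=np.stack([cv2.GaussianBlur(F[:,k].reshape(s.h,s.w),(0,0),.5).ravel() for k in range(n)],1)
        I=s.I.reshape(-1,3); c=np.linalg.lstsq(F,I,rcond=None)[0]; r=np.abs(I-F@c)
        return np.minimum(r,.15).__pow__(2).sum()
    def box(s,L,pose,hx,hy,z0,z1,kt,ks):
        r=rect(-hx,hx,-hy,hy)
        L[s.hull(np.r_[wpts(pose,r,z0),wpts(pose,r,z1)])>0]=ks
        L[s.mask(wpts(pose,r,z1))>0]=kt
    def tray(s,L,t):
        s.box(L,t,157.5,80,0,12,1,1)
        def hole(p,k): L[(s.mask(wpts(t,p,12))&s.mask(wpts(t,p,4)))>0]=k
        for r in [(-152.5,-122,-22,22),(-72,-41,-37,22),(33,63.5,-37,7),(33.5,64,18,62),(122,152.5,18,62)]: hole(rect(*r),3)
        hole(rect(-122.5,-71.5,-67.5,67.5),2); hole(rect(-41.5,33.5,-67.5,37.5),2)
        hole([(93-29.5,69),(93-29.5,18),(93-26,18),(93-4.5,-69),(93+4.5,-69),(93+26,18),(93+29.5,18),(93+29.5,69)],2)
    def solve(s,fn,x0,step):
        x0=np.array(x0,float); best=None
        for k in (1,.4,.15):
            sim=np.vstack([x0,x0+np.diag(np.array(step)*k)])
            r=minimize(fn,x0,method="Nelder-Mead",options=dict(initial_simplex=sim,xatol=1e-4,fatol=1e-4,maxiter=300)); x0=r.x
        return r.x,r.fun
    def blank(s): return np.zeros((s.h*S,s.w*S),np.uint8)
def tray_batt(f,roi,x0):
    F=Fit(f,roi)
    def fn(x):
        L=F.blank(); F.tray(L,x[:3]); F.box(L,x[3:],23,65,12,31,4,5); return F.cost(L,6)
    return F.solve(fn,x0,[.006,.006,.04]*2)
def drive(f,roi,x0):
    F=Fit(f,roi,1)
    def fn(x):
        L=F.blank(); F.box(L,x,35,50,0,11,1,2); return F.cost(L,3)
    return F.solve(fn,x0,[.006,.006,.06])
E
cat > m.py <<'E'
from h import *
T=viewer.grab_frame("top"); Sd=viewer.grab_frame("side")
c=unproj(T,(267,223),.012); print("tray guess",c)
x0=[c[0],c[1],np.pi/2+.0]
a=unproj(T,(220,192),.012);b=unproj(T,(321,205),.012); d=a-b; x0[2]=np.arctan2(d[1],d[0])
b0=unproj(T,(268,219),.031)
X0=x0+[b0[0],b0[1],x0[2]]
X,fu=tray_batt(T,(205,180,130,85),X0); print("top",X,fu)
p=proj(Sd,np.array([[X[0],X[1],0.012]]))[0]; print(p)
X2,fu=tray_batt(Sd,(230,195,100,98),X); print("side",X2,fu)
q=[unproj(T,u,.011) for u in [(394,245),(412,258.4),(395,284.6),(376,272.4)]]
m=np.mean(q,0); e=q[0]-q[3]; print("drive corners",np.array(q)[:,:2],"sides",np.linalg.norm(q[0]-q[1]),np.linalg.norm(q[1]-q[2]))
D,fu=drive(T,(366,234,58,60),[m[0],m[1],np.arctan2(*(q[2]-q[1])[1::-1])-np.pi/2]); print("drive top",D,fu)
p=proj(Sd,np.array([[*D[:2],.01]]))[0].astype(int)
D2,fu=drive(Sd,(p[0]-25,p[1]-20,50,40),D); print("drive side",D2,fu)
# pliers
for f,n,roi,z in ((T,"top",(150,185,45,55),.008),(Sd,"side",(220,297,65,40),.008)):
    x,y,w,h=roi; im=f["frame"][y:y+h,x:x+w].astype(float); bg=np.median(im.reshape(-1,3),0)
    k=(np.abs(im-bg).max(2)>45).astype(np.uint8)
    nn,lb,st,_=cv2.connectedComponentsWithStats(k,connectivity=8); k=lb==1+np.argmax(st[1:,4])
    v,u=np.nonzero(k); P=np.array([unproj(f,(a+x,b+y),z)[:2] for a,b in zip(u,v)])*1e3
    H=cv2.convexHull(P.astype(np.float32))[:,0]
    mod=np.array([(-1,-66),(1,-66),(23,22),(25.5,35),(26.5,47),(20,64),(-20,64),(-26.5,47),(-25.5,35),(-23,22)],np.float32).reshape(-1,1,2)
    def cost(q):
        c,s=np.cos(q[2]),np.sin(q[2]); l=(H-q[:2])@np.array([[c,-s],[s,c]])
        a=[cv2.pointPolygonTest(mod,(float(i),float(j)),True) for i,j in l]
        w=[(l@d).max()-(mod[:,0]@d).max() for d in [(np.array([np.cos(t),np.sin(t)])) for t in np.linspace(0,2*np.pi,24,endpoint=False)]]
        return np.mean(np.clip(np.array(w),-4,4)**2)
    best=min((minimize(cost,[*P.mean(0),t],method="Nelder-Mead",options=dict(maxiter=600)) for t in np.arange(0,6.28,.4)),key=lambda r:r.fun)
    print("pliers",n,best.x,best.fun,len(P))
E
python3 m.py
```

```text
tray guess [0.5388 0.0191 0.012 ]
top [0.5399 0.0199 1.4378 0.5497 0.0209 1.4291] 62.77693124422752
[280.6175 238.156 ]
side [0.5396 0.0203 1.4364 0.5484 0.0221 1.4546] 124.87225455420989
drive corners [[ 0.4719 -0.3643]
 [ 0.4317 -0.4172]
 [ 0.354  -0.364 ]
 [ 0.3901 -0.3081]] sides 0.06648274778070186 0.09422514247083004
drive top [ 0.4119 -0.3618  0.9432] 28.033408295017296
drive side [ 0.4139 -0.3632  0.9306] 27.09613640245531
pliers top [562.0378 333.4249   5.2488] 9.214045695355225 120
pliers side [567.3842 318.2448   2.1391] 4.323740309812272 408
```

```bash
cat > pl.py <<'E'
from h import *
def hullm(): return np.array([(-1,-66),(1,-66),(23,22),(25.5,35),(26.5,47),(22,62),(15,66),(-15,66),(-22,62),(-26.5,47),(-25.5,35),(-23,22)],float)
def pliers(f,roi,th,z=.007,x0=(565,318,2.1)):
    x,y,w,h=roi; im=cv2.resize(f["frame"][y:y+h,x:x+w],None,fx=4,fy=4,interpolation=cv2.INTER_LINEAR).astype(float); bg=np.median(im.reshape(-1,3),0)
    k=(np.abs(im-bg).max(2)>th).astype(np.uint8)
    nn,lb,st,_=cv2.connectedComponentsWithStats(k); k=lb==1+np.argmax(st[1:,4])
    v,u=np.nonzero(k); P=np.array([unproj(f,((a+.5)/4-.5+x,(b+.5)/4-.5+y),z)[:2] for a,b in zip(u,v)])*1e3
    mod=hullm(); D=np.array([(np.cos(t),np.sin(t)) for t in np.linspace(0,2*np.pi,36,endpoint=False)])
    hm=(mod@D.T).max(0); H=cv2.convexHull(P.astype(np.float32))[:,0]
    def cost(q):
        c,s=np.cos(q[2]),np.sin(q[2]); l=(H-q[:2])@np.array([[c,-s],[s,c]])
        d=(l@D.T).max(0)-hm; return np.mean(np.minimum(np.abs(d),6)**1.5)
    r=minimize(cost,x0,method="Nelder-Mead",options=dict(maxiter=800)); return r.x,r.fun,k
if __name__=="__main__":
    T=viewer.grab_frame("top"); Sd=viewer.grab_frame("side"); ims=[]
    for u in [(160,195.4),(175,235),(187.6,227.4)]: print(unproj(T,u,.007))
    for f,roi in ((T,(150,185,45,55)),(Sd,(220,297,65,40))):
        for th in (25,35,45): q,c,k=pliers(f,roi,th); print(th,q,c,k.sum()/16)
        b=f["frame"][:,:,::-1].copy(); b=cv2.resize(b,None,fx=4,fy=4,interpolation=cv2.INTER_CUBIC)
        for q,col in ((pliers(f,roi,35)[0],(0,0,255)),):
            p=proj(f,wpts([q[0]/1e3,q[1]/1e3,q[2]],hullm(),7)); cv2.polylines(b,[((p+.5)*4).astype(int)],True,col,1)
        x,y,w,h=roi; b=b[4*y:4*y+4*h,4*x:4*x+4*w]; ims.append(cv2.resize(b,(400,int(400*b.shape[0]/b.shape[1])))[:480])
    H=max(i.shape[0] for i in ims); cv2.imwrite("pics/pl.png",np.hstack([cv2.copyMakeBorder(i,0,H-i.shape[0],0,0,0) for i in ims]))
E
python3 pl.py
```

```text
[0.6245 0.3481 0.007 ]
[0.503 0.299 0.007]
[0.526  0.2611 0.007 ]
25 [566.5954 312.7403   2.2099] 7.966698353399412 368.5
35 [567.2983 319.0388   2.1413] 9.27064459165338 155.3125
45 [570.8017 310.3829   1.9532] 10.055423320508178 121.8125
25 [571.6352 315.7053   2.1965] 5.422611952821529 561.625
35 [571.414  315.9248   2.1907] 5.104604808702611 504.75
45 [570.7273 316.077    2.1861] 4.777496314314609 442.25
```

View pics/pl.png

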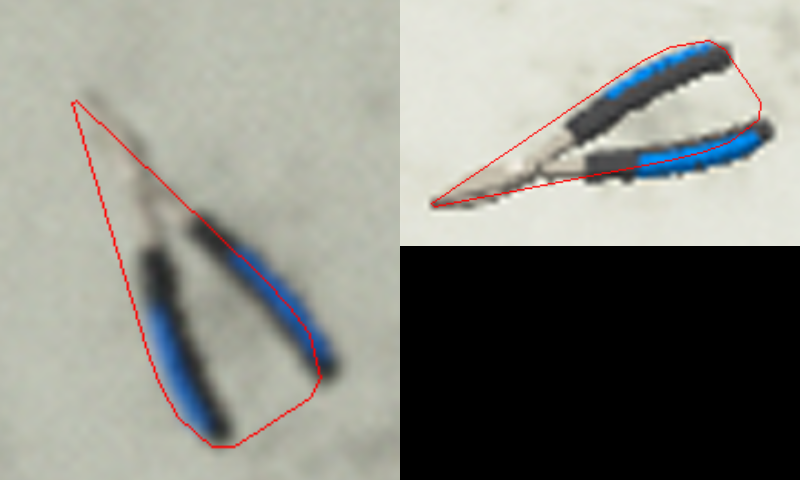

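The overlay shows the nose tip at crop (90,95), i.e. top pixel (160,196). The handle ends are nearly as wide as 53 mm, so my hull model needs squarer ends. I'll fix that, find the bottle, and work out the first move.

```bash
sed -i 's/(22,62),(15,66),(-15,66),(-22,62)/(26.5,58),(21,66),(-21,66),(-26.5,58)/' pl.py
cat > go.py <<'E'
import sys,numpy as np
from workcell import ctrl
x,y,z,phi=map(float,sys.argv[1:5])  # m, m, m(TCP), deg heading of tool x
o=ctrl.get_obs(); R=o["ee_rot"]; p0=np.degrees(np.arctan2(R[1,0],R[0,0])); d=(np.array([x,y,z])-o["tool_pos"])*1e3
c,s=np.cos(np.radians(phi)),np.sin(np.radians(phi))
print("turn first %.2f deg, then x %.1f y %.1f z %.1f mm | t %.1f open %.3f F %s"%((p0-phi+180)%360-180,d[0]*c+d[1]*s,d[0]*s-d[1]*c,-d[2],o["clock"],o["opening"],o["ft_force"].round(1)))
E
python3 - <<'E'
from pl import *
T=viewer.grab_frame("top"); Sd=viewer.grab_frame("side")
for f,roi,ths in ((T,(150,185,45,55),(22,25,28)),(Sd,(220,297,65,40),(30,45,60))):
    for th in ths: q,c,k=pliers(f,roi,th); print(th,q,c,k.sum()/16)
print("bottle", unproj(T,(383,211),.125), unproj(Sd,(286,182),0.0),"tape",unproj(T,(160,264),.02))
E
python3 go.py .549 .0215 .14 -7.3
```

```text
22 [567.0162 315.0069   2.1726] 7.409338706621185 389.625
25 [568.124  314.426    2.1513] 7.2545276385513215 362.1875
28 [568.214  314.745    2.1536] 7.151153846997782 338.75
30 [568.9976 318.1733   2.1396] 4.029051664112266 526.0625
45 [569.0368 318.3258   2.1345] 3.055252807962001 439.5625
60 [569.0384 318.4338   2.1355] 2.1545025469119796 401.125
bottle [ 0.5637 -0.3075  0.125 ] [ 0.5653 -0.3088  0.    ] tape [0.4158 0.3385 0.02  ]
turn first 32.44 deg, then x 260.2 y -534.1 z 123.6 mm | t 0.4 open 0.996 F [-0.5  0.5 -0.3]
```

```bash
python3 -m pendant '[[[0,0,0],8.11,1],[[0,0,0],8.11,1],[[0,0,0],8.11,1],[[0,0,0],8.11,1],[[12,-24,0],0,1],[[16,-34,0],0,1],[[16,-34,0],0,1],[[16,-34,0],0,1],[[16,-34,0],0,1],[[16,-34,0],0,1]]' && python3 -m pendant '[[[16,-34,10],0,1],[[16,-34,10],0,1],[[16,-34,12],0,1],[[16,-34,12],0,1],[[16,-34,12],0,1],[[16,-34,12],0,1],[[16,-34,12],0,1],[[16,-34,12],0,1],[[16,-34,12],0,1],[[16,-33,10],0,1]]'; python3 go.py .549 .0215 .04 -7.3
```

```text
clock: 1.4
tool_pos: [0.3395, -0.2932, 0.2638]
ee_rot: [[0.992, -0.127, 0.0], [-0.127, -0.992, -0.0], [0.0, 0.0, -1.0]]
ft_force: [1.2, -1.0, 1.1]
opening: 1.004
gripper_force: 0.0
clock: 2.4
tool_pos: [0.5413, 0.023, 0.1491]
ee_rot: [[0.992, -0.127, -0.0], [-0.127, -0.992, 0.0], [-0.0, -0.0, -1.0]]
ft_force: [0.3, -2.2, 0.3]
opening: 0.997
gripper_force: 0.0
turn first 0.01 deg, then x 7.8 y 0.5 z 109.1 mm | t 2.4 open 0.997 F [ 0.3 -2.2  0.3]
```

```bash
python3 -m pendant '[[[7.8,0.5,10],0,1],[[0,0,16],0,1],[[0,0,20],0,1],[[0,0,20],0,1],[[0,0,18],0,1],[[0,0,14],0,1],[[0,0,10],0,1],[[0,0,1],0,1],[[0,0,0],0,1],[[0,0,0],0,0.4]]' 30 && python3 -m pendant '[[[0,0,0],0,0],[[0,0,0],0,0],[[0,0,0],0,0],[[0,0,0],0,0],[[0,0,0],0,0],[[0,0,0],0,0],[[0,0,-5],0,0],[[0,0,-10],0,0],[[0,0,-15],0,0],[[0,0,0],0,0]]'; python3 go.py .5269 -.0760 .07 -7.66
```

```text
clock: 3.4
tool_pos: [0.5488, 0.0198, 0.0415]
ee_rot: [[0.992, -0.127, 0.001], [-0.127, -0.992, -0.0], [0.001, 0.0, -1.0]]
ft_force: [0.3, -0.0, 0.7]
opening: 0.93
gripper_force: 0.0
clock: 4.4
tool_pos: [0.5494, 0.0197, 0.0728]
ee_rot: [[0.992, -0.127, 0.004], [-0.127, -0.992, -0.001], [0.004, 0.0, -1.0]]
ft_force: [-0.2, -0.6, -1.1]
opening: 0.504
gripper_force: 30.0
turn first 0.36 deg, then x -9.5 y 97.9 z 2.8 mm | t 4.4 open 0.504 F [-0.2 -0.6 -1.1]
```

```bash
python3 -m pendant '[[[0,10,0],0.36,0],[[-1.5,15,0],0,0],[[-2,18,0],0,0],[[-2,18,0],0,0],[[-2,16,0],0,0],[[-2,13,0],0,0],[[0,8,0],0,0],[[0,0,6],0,0],[[0,0,8],0,0],[[0,0,4],0,0]]'; python3 go.py .5269 -.0760 .0335 -7.66; python3 - <<'E'
from h import *
ims=[]
for n,(x,y) in (("top",(205,170)),("side",(215,165))):
    f=viewer.grab_frame(n)["frame"]; c=((f[y:y+130,x:x+130]/255.)**.5*255).astype(np.uint8)[:,:,::-1]
    ims.append(cv2.resize(c,(400,400),interpolation=cv2.INTER_CUBIC))
cv2.imwrite("pics/b1.png",np.hstack(ims))
E
```

```text
clock: 5.4
tool_pos: [0.5256, -0.0753, 0.0515]
ee_rot: [[0.991, -0.133, -0.002], [-0.133, -0.991, 0.001], [-0.002, -0.0, -1.0]]
ft_force: [-0.4, 0.1, -2.3]
opening: 0.509
gripper_force: 30.0
turn first 0.04 deg, then x 1.4 y 0.5 z 18.0 mm | t 5.4 open 0.509 F [-0.4  0.1 -2.3]
```

View pics/b1.png

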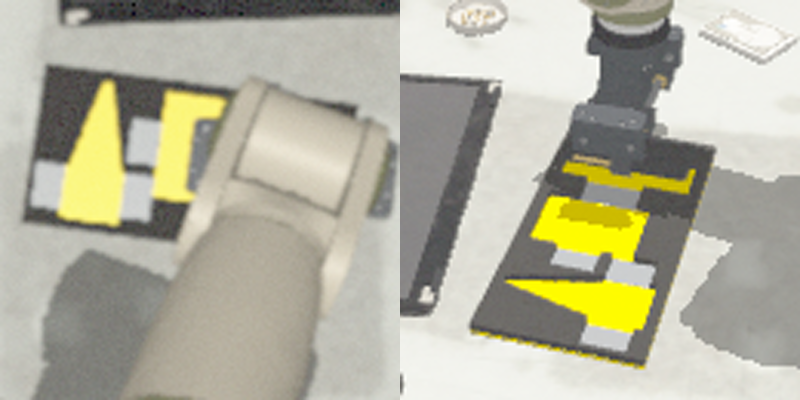

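The side view shows the battery held just above its cavity, roughly parallel to it, while the top view is blocked by the arm. I'll lower it slowly and watch the force.

```bash
python3 -m pendant '[[[1.4,0.5,2],0,0],[[0,0,3],0,0],[[0,0,3],0,0],[[0,0,2],0,0],[[0,0,2],0,0],[[0,0,1.5],0,0],[[0,0,1.5],0,0],[[0,0,1.5],0,0],[[0,0,0],0,0],[[0,0,0],0,0]]'; python3 go.py .5269 -.0760 .0335 -7.66
```

```text
clock: 6.5
tool_pos: [0.5273, -0.0767, 0.0362]
ee_rot: [[0.991, -0.133, 0.0], [-0.133, -0.991, 0.0], [0.0, -0.0, -1.0]]
ft_force: [0.1, -0.4, -2.1]
opening: 0.511
gripper_force: 30.0
turn first 0.00 deg, then x -0.5 y -0.6 z 2.7 mm | t 6.5 open 0.511 F [ 0.1 -0.4 -2.1]
```

```bash
python3 -m pendant '[[[0,0,1],0,0],[[0,0,1],0,0],[[0,0,0.5],0,0],[[0,0,0],0,0],[[0,0,0],0,0],[[0,0,0],0,0.68],[[0,0,0],0,0.68],[[0,0,0],0,0.68],[[0,0,0],0,0.68],[[0,0,0],0,0.68]]' && python3 -m pendant '[[[0,0,-8],0,0.68],[[0,0,-16],0,0.68],[[0,0,-24],0,0.7],[[0,0,-24],0,1],[[0,0,-24],0,1],[[0,20,-10],-8,1],[[0,30,0],-8,1],[[0,35,0],0,1],[[0,35,0],0,1],[[0,30,0],0,1]]'; python3 go.py .413 -.3625 .08 -36.3
```

```text
clock: 7.5
tool_pos: [0.5273, -0.0766, 0.0338]
ee_rot: [[0.991, -0.133, 0.0], [-0.133, -0.991, -0.0], [0.0, -0.0, -1.0]]
ft_force: [0.5, 0.1, -0.2]
opening: 0.68
gripper_force: 0.0
clock: 8.5
tool_pos: [0.5394, -0.2271, 0.1405]
ee_rot: [[0.989, 0.145, 0.001], [0.145, -0.989, -0.0], [0.001, 0.001, -1.0]]
ft_force: [0.5, 0.1, 0.3]
opening: 1.0
gripper_force: 0.0
turn first 44.62 deg, then x -21.7 y 183.9 z 60.5 mm | t 8.5 open 1.000 F [0.5 0.1 0.3]
```

```bash
python3 -m pendant '[[[-10,-5,-20],0,1],[[-10,-5,-20],0,1],[[0,0,0],8.5,1],[[0,0,0],8.5,1],[[0,0,0],8.5,1],[[0,0,0],8.5,1],[[0,0,0],8.5,1],[[0,0,0],2.1,1],[[0,10,0],0,1],[[0,20,0],0,1]]';  python3 go.py .413 -.3625 .08 -36.3;python3 - <<'E'
from h import *
f=viewer.grab_frame("side"); f2=viewer.grab_frame("top")
g=lambda f,x,y,w,h,W,H:cv2.resize(((f["frame"][y:y+h,x:x+w]/255.)**.5*255).astype(np.uint8)[:,:,::-1],(W,H),interpolation=cv2.INTER_CUBIC)
cv2.imwrite("pics/b2.png",np.hstack([g(f2,205,170,130,100,400,308),g(f,230,190,104,80,400,308)]))
E
```

```text
clock: 9.5
tool_pos: [0.5002, -0.2425, 0.1801]
ee_rot: [[0.808, -0.589, 0.0], [-0.589, -0.808, -0.0], [0.0, -0.0, -1.0]]
ft_force: [0.5, -0.1, 0.3]
opening: 0.999
gripper_force: 0.0
turn first 0.22 deg, then x 0.8 y 148.3 z 100.1 mm | t 9.5 open 0.999 F [ 0.5 -0.1  0.3]
```

View pics/b2.png

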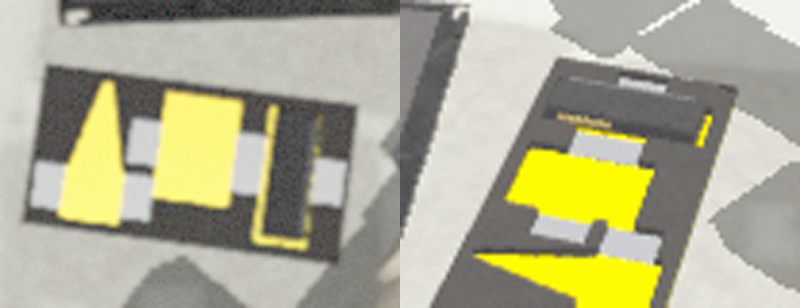

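The battery is in its cavity, with yellow showing along the left side and the near end. I'll fit its pose numerically, at floor height and at rim height, to check that it is down.

```bash
cat > chk.py <<'E'
from h import *
TR=[.5398,.0201,1.4371]
def inplace(f,roi,z0,hx,hy,h,x0,g=.45):
    F=Fit(f,roi,g)
    def fn(x):
        L=F.blank(); F.tray(L,TR); F.box(L,x,hx,hy,z0,z0+h,4,5); return F.cost(L,6)
    x,c=F.solve(fn,x0,[.003,.003,.02]); d=(x[:2]-TR[:2])*1e3; cs,sn=np.cos(TR[2]),np.sin(TR[2])
    return np.array([d[0]*cs+d[1]*sn,-d[0]*sn+d[1]*cs,np.degrees(x[2]-TR[2]),c])
E
python3 - <<'E'
from chk import *
T=viewer.grab_frame("top");Sd=viewer.grab_frame("side")
x0=[.5269,-.076,1.437]
for z in (4,12): print(z,"top",inplace(T,(275,190,50,65),z,23,65,19,x0),"side",inplace(Sd,(262,200,60,40),z,23,65,19,x0))
E
python3 go.py .413 -.3625 .027 -36.3
```

```text
4 top [-99.7998  -4.9525   0.3918  34.7191] side [-99.9834  -3.8458  -0.6953  42.4582]
12 top [-99.5342  -4.2     -0.0258  34.9101] side [-90.3867  -1.7331   0.1843  42.7136]
turn first 0.03 deg, then x 0.6 y 148.0 z 153.0 mm | t 9.7 open 1.001 F [ 0.2  0.2 -0.7]
```

```bash
python3 - <<'E'
from chk import *
T=viewer.grab_frame("top");Sd=viewer.grab_frame("side")
cs,sn=np.cos(TR[2]),np.sin(TR[2])
for n,f,roi in (("top",T,(205,180,130,85)),("side",Sd,(230,195,100,98))):
  for z in (4,12):
    F=Fit(f,roi)
    def fn(x):
        L=F.blank(); F.tray(L,x[:3]); F.box(L,x[3:],23,65,z,z+19,4,5); return F.cost(L,6)
    x,c=F.solve(fn,TR+[.5269,-.076,1.437],[.003,.003,.02]*2); d=(x[3:5]-x[:2])*1e3; cs,sn=np.cos(x[2]),np.sin(x[2])
    print(n,z,x[:3],[d[0]*cs+d[1]*sn,-d[0]*sn+d[1]*cs,np.degrees(x[5]-x[2])],c)
E
```

```text
top 4 [0.5403 0.0204 1.4372] [np.float64(-99.78972635867018), np.float64(-3.9844269347401013), np.float64(0.4170319026982258)] 135.14800642443154
top 12 [0.5401 0.0208 1.4356] [np.float64(-100.13193896158953), np.float64(-4.608439316351108), np.float64(0.24019587769457806)] 134.73658716836889
side 4 [0.5394 0.0203 1.4347] [np.float64(-95.47292252444767), np.float64(-4.13308404666661), np.float64(-0.4423585450104829)] 233.09400372600945
side 12 [0.5394 0.0203 1.4347] [np.float64(-92.84799256199265), np.float64(-2.7872554501447837), np.float64(-0.04640246531256111)] 233.44613647118973
```

Both views favour z = 4, but it sits near the far wall. I'll confirm it is down by gently pressing both ends with closed fingertips: contact should come at TCP z of about 0.048.

```bash
python3 go.py .5803 -.0837 .06 -7.66
```

```text
turn first -28.56 deg, then x 58.0 y -167.9 z 119.9 mm | t 9.8 open 0.999 F [ 0.1  0.9 -0.2]
```

```bash
python3 -m pendant '[[[0,0,0],-8.5,0],[[0,0,0],-8.5,0],[[0,0,0],-8.5,0],[[7,-20,0],-3.06,0],[[10,-30,0],0,0],[[10,-30,15],0,0],[[10,-30,25],0,0],[[10,-30,25],0,0],[[8,-20,25],0,0],[[3,-8,25],0,0]]' && python3 go.py .5803 -.0837 .05 -7.66 && python3 -m pendant '[[[0,0,5],0,0],[[0,0,4],0,0],[[0,0,2],0,0],[[0,0,1],0,0],[[0,0,1],0,0],[[0,0,1],0,0],[[0,0,0],0,0],[[0,0,0],0,0],[[0,0,0],0,0],[[0,0,0],0,0]]'
```

```text
clock: 10.8
tool_pos: [0.5821, -0.082, 0.0638]
ee_rot: [[0.991, -0.131, 0.0], [-0.131, -0.991, 0.0], [0.0, -0.0, -1.0]]
ft_force: [-0.2, -1.1, 0.8]
opening: 0.118
gripper_force: 0.0
turn first 0.14 deg, then x -1.5 y 2.0 z 13.8 mm | t 10.8 open 0.118 F [-0.2 -1.1  0.8]
clock: 11.8
tool_pos: [0.5813, -0.0844, 0.0508]
ee_rot: [[0.991, -0.134, 0.0], [-0.134, -0.991, -0.0], [0.0, -0.0, -1.0]]
ft_force: [0.5, -0.3, -0.4]
opening: 0.006
gripper_force: 0.0
```

No contact with the tips at z = 25.8 mm, where a lodged end would stand at about 31 mm, so the battery is down. On to the drive.

```bash
python3 -m pendant '[[[-10,0,-20],0,1],[[-20,0,-30],0,1],[[-20,0,-40],0,1],[[-20,0,-30],8.5,1],[[-20,0,0],8.5,1],[[-20,0,0],8.5,1],[[0,0,0],3,1],[[0,10,0],0,1],[[0,20,0],0,1],[[0,25,0],0,1]]';  python3 go.py .413 -.3625 .08 -36.3
```

```text
clock: 12.8
tool_pos: [0.4417, -0.1062, 0.1707]
ee_rot: [[0.809, -0.588, 0.0], [-0.588, -0.809, -0.0], [0.0, 0.0, -1.0]]
ft_force: [1.3, -0.4, 0.5]
opening: 0.889
gripper_force: 0.0
turn first 0.28 deg, then x 128.6 y 223.5 z 90.7 mm | t 12.8 open 0.889 F [ 1.3 -0.4  0.5]
```

```bash
python3 -m pendant '[[[14,25,0],0.3,1],[[16,28,0],0,1],[[16,28,0],0,1],[[16,28,0],0,1],[[16,28,0],0,1],[[16,28,10],0,1],[[16,28,10],0,1],[[12,20,20],0,1],[[6,10,20],0,1],[[0.6,0.5,20],0,1]]' && python3 -m pendant '[[[0,0,10],0,1],[[0,0,0],0,1],[[0,0,0],0,1],[[0,0,0],0,1],[[0,0,0],0,1],[[0,0,0],0,1],[[0,0,0],0,1],[[0,0,0],0,1],[[0,0,0],0,1],[[0,0,0],0,1]]';  python3 go.py .413 -.3625 .027 -36.3; python3 - <<'E'
from h import *
f=viewer.grab_frame("side"); f2=viewer.grab_frame("top")
g=lambda f,x,y,w,h,W,H:cv2.resize(f["frame"][y:y+h,x:x+w,::-1],(W,H),interpolation=cv2.INTER_CUBIC)
cv2.imwrite("pics/d1.png",np.hstack([g(f2,340,200,110,110,400,400),g(f,270,130,90,90,400,400)]))
E
```

```text
clock: 13.8
tool_pos: [0.4118, -0.3638, 0.0897]
ee_rot: [[0.804, -0.595, 0.0], [-0.595, -0.804, -0.001], [0.0, 0.0, -1.0]]
ft_force: [0.1, 0.1, -0.5]
opening: 0.999
gripper_force: 0.0
clock: 14.8
tool_pos: [0.4127, -0.3617, 0.0807]
ee_rot: [[0.804, -0.595, -0.0], [-0.595, -0.804, 0.0], [-0.0, -0.0, -1.0]]
ft_force: [-0.6, 0.3, -0.7]
opening: 1.001
gripper_force: 0.0
turn first -0.20 deg, then x 0.8 y 0.5 z 53.7 mm | t 14.8 open 1.001 F [-0.6  0.3 -0.7]
```

View pics/d1.png

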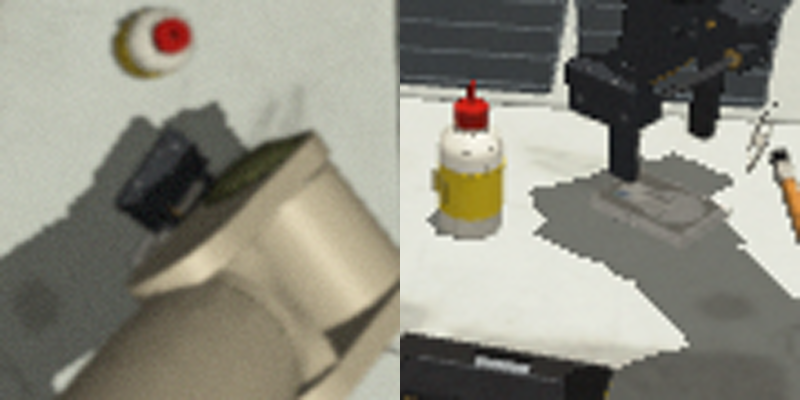

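The side crop shows the open fingers straddling the drive and the bottle well clear, so I'll descend and grip.

```bash
python3 -m pendant '[[[0.8,0.5,8],-0.2,1],[[0,0,10],0,1],[[0,0,10],0,1],[[0,0,10],0,1],[[0,0,7],0,1],[[0,0,4],0,1],[[0,0,2.5],0,1],[[0,0,0],0,1],[[0,0,0],0,0],[[0,0,0],0,0]]' 25 && python3 -m pendant '[[[0,0,0],0,0],[[0,0,0],0,0],[[0,0,0],0,0],[[0,0,-5],0,0],[[0,0,-12],0,0],[[0,0,-20],0,0],[[0,0,-20],0,0],[[0,0,-10],0,0],[[0,0,0],0,0],[[0,0,0],0,0]]';  python3 go.py .5540 .0141 .1 -7.66
```

```text
clock: 15.9
tool_pos: [0.4131, -0.3627, 0.0296]
ee_rot: [[0.806, -0.592, 0.0], [-0.592, -0.806, -0.001], [0.001, 0.0, -1.0]]
ft_force: [-0.5, 0.1, -0.3]
opening: 0.839
gripper_force: 0.0
clock: 16.9
tool_pos: [0.4128, -0.3623, 0.0958]
ee_rot: [[0.806, -0.592, -0.0], [-0.592, -0.806, 0.001], [-0.001, -0.0, -1.0]]
ft_force: [-0.2, 0.5, -1.9]
opening: 0.782
gripper_force: 25.0
turn first -28.64 deg, then x 89.7 y -391.9 z -4.2 mm | t 16.9 open 0.782 F [-0.2  0.5 -1.9]
```

```bash
python3 -m pendant '[[[0,0,-20],-8.5,0],[[0,0,-20],-8.5,0],[[0,-5,0],-8.5,0],[[3,-15,0],-3.14,0],[[7,-30,0],0,0],[[7,-30,0],0,0],[[7,-30,0],0,0],[[7,-30,0],0,0],[[7,-30,0],0,0],[[7,-30,0],0,0]]' && python3 -m pendant '[[[7,-30,0],0,0],[[7,-30,0],0,0],[[7,-30,0],0,0],[[7,-30,10],0,0],[[7,-30,15],0,0],[[6,-25,20],0,0],[[4,-17,20],0,0],[[0,0,15],0,0],[[0,0,0],0,0],[[0,0,0],0,0]]';  python3 go.py .5543 .0142 .05 -7.66
```

```text
clock: 17.9
tool_pos: [0.4859, -0.1685, 0.1351]
ee_rot: [[0.991, -0.135, -0.002], [-0.135, -0.991, 0.001], [-0.002, -0.001, -1.0]]
ft_force: [-0.4, -0.7, -0.2]
opening: 0.78
gripper_force: 25.0
clock: 18.9
tool_pos: [0.5558, 0.0138, 0.0559]
ee_rot: [[0.991, -0.134, -0.001], [-0.134, -0.991, 0.0], [-0.001, -0.0, -1.0]]
ft_force: [0.5, -0.6, -0.7]
opening: 0.785
gripper_force: 25.0
turn first -0.05 deg, then x -1.5 y -0.2 z 5.9 mm | t 18.9 open 0.785 F [ 0.5 -0.6 -0.7]
```

```bash
python3 -m pendant '[[[-1.5,-0.2,0],0,0],[[0,0,3],0,0],[[0,0,3],0,0],[[0,0,3],0,0],[[0,0,2],0,0],[[0,0,1.5],0,0],[[0,0,1.5],0,0],[[0,0,1.5],0,0],[[0,0,1.5],0,0],[[0,0,0],0,0]]';  python3 go.py .5543 .0142 .0336 -7.66
```

```text
clock: 19.9
tool_pos: [0.5548, 0.0139, 0.0393]
ee_rot: [[0.991, -0.133, 0.0], [-0.133, -0.991, 0.0], [0.0, -0.0, -1.0]]
ft_force: [-2.1, 1.1, 1.9]
opening: 0.781
gripper_force: 25.0
turn first 0.01 deg, then x -0.5 y -0.3 z 5.7 mm | t 19.9 open 0.781 F [-2.1  1.1  1.9]
```

The +x wall is just touching (Fx -2 N, Fz +1.9 N), so I'll lift slightly, shift back, and lower again.

```bash
python3 -m pendant '[[[0,0,-3],0,0],[[-1.5,0,0],0,0],[[0,0,1],0,0],[[0,0,1],0,0],[[0,0,1],0,0],[[0,0,1],0,0],[[0,0,1],0,0],[[0,0,1],0,0],[[0,0,0],0,0],[[0,0,0],0,0]]';  python3 go.py .5543 .0142 .0336 -7.66
```

```text
clock: 20.9
tool_pos: [0.5533, 0.014, 0.0362]
ee_rot: [[0.991, -0.133, -0.0], [-0.133, -0.991, 0.0], [-0.0, -0.0, -1.0]]
ft_force: [0.8, 0.6, -1.2]
opening: 0.787
gripper_force: 25.0
turn first 0.00 deg, then x 1.0 y -0.3 z 2.6 mm | t 20.9 open 0.787 F [ 0.8  0.6 -1.2]
```

Now free, with the drive's underside at about 6.6 mm. I'll lower the rest, release, and go up.

```bash
python3 -m pendant '[[[0,0,1],0,0],[[0,0,1],0,0],[[0,0,0.5],0,0],[[0,0,0],0,0],[[0,0,0],0,0],[[0,0,0],0,0.95],[[0,0,0],0,0.95],[[0,0,0],0,0.95],[[0,0,0],0,0.95],[[0,0,0],0,0.95]]' && python3 -m pendant '[[[0,0,-8],0,0.95],[[0,0,-16],0,0.95],[[0,0,-24],0,0.95],[[0,0,-30],0,1],[[0,-20,-30],0,1],[[-20,-30,-10],0,1],[[-20,-30,0],0,1],[[-10,-30,0],0,1],[[0,-30,0],0,1],[[0,-30,0],0,1]]'; python3 go.py .534 .2945 .08 32.6; python3 - <<'E'
from pl import *
from chk import inplace,TR
T=viewer.grab_frame("top");Sd=viewer.grab_frame("side")
for z in (4,12): print(z,"top",inplace(T,(235,188,50,60),z,35,50,11,[.5543,.0142,1.437]),"side",inplace(Sd,(240,215,75,50),z,35,50,11,[.5543,.0142,1.437]))
g=lambda f,x,y,w,h,W,H:cv2.resize(((f["frame"][y:y+h,x:x+w]/255.)**.5*255).astype(np.uint8)[:,:,::-1],(W,H),interpolation=cv2.INTER_CUBIC)
cv2.imwrite("pics/d2.png",np.hstack([g(T,205,170,130,100,400,308),g(Sd,230,190,104,80,400,308)]))
E
```

```text
clock: 21.9
tool_pos: [0.5533, 0.014, 0.0337]
ee_rot: [[0.991, -0.133, 0.0], [-0.133, -0.991, -0.0], [0.0, 0.0, -1.0]]
ft_force: [-0.2, -0.2, 0.1]
opening: 0.951
gripper_force: 0.0
clock: 22.9
tool_pos: [0.5262, 0.1905, 0.1526]
ee_rot: [[0.991, -0.133, 0.001], [-0.133, -0.991, 0.0], [0.001, -0.0, -1.0]]
ft_force: [0.5, -0.1, -0.3]
opening: 1.002
gripper_force: 0.0
turn first -40.25 deg, then x 62.6 y -83.4 z 72.6 mm | t 22.9 open 1.002 F [ 0.5 -0.1 -0.3]
4 top [ -3.0832 -15.774   -0.271   23.6666] side [ 15.4229 -38.4065 -13.1869  86.9358]
12 top [ -3.4006 -15.5126   0.0708  22.8962] side [ 31.001  -35.4179  12.5863  83.786 ]
```

View pics/d2.png

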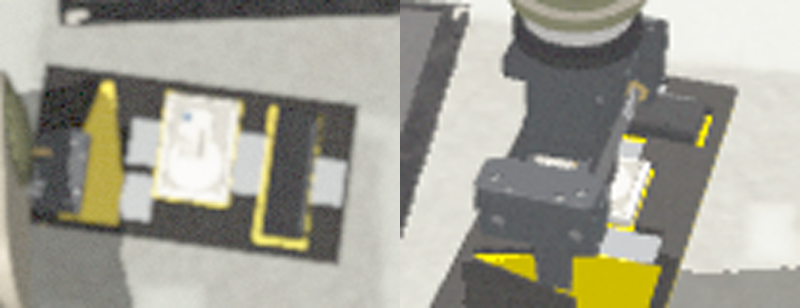

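The drive lies centred in its cavity with yellow visible all round (fit (-3.1,-15.8) against (-4,-15)). On to the pliers.

```bash
python3 -m pendant '[[[0,0,0],-8.05,1],[[0,0,0],-8.05,1],[[0,0,0],-8.05,1],[[0,0,0],-8.05,1],[[0,0,0],-8.05,1],[[15,-20,0],0,1],[[15,-20,0],0,1],[[15,-20,10],0,1],[[13,-16,20],0,1],[[3,-5,20],0,1]]';  python3 go.py .5329 .2922 .028 32.6
```

```text
clock: 24.0
tool_pos: [0.5343, 0.2913, 0.1017]
ee_rot: [[0.842, 0.54, 0.001], [0.54, -0.842, 0.0], [0.001, 0.0, -1.0]]
ft_force: [-0.9, -0.0, 0.6]
opening: 0.999
gripper_force: 0.0
turn first 0.06 deg, then x -0.7 y -1.6 z 73.7 mm | t 24.0 open 0.999 F [-0.9 -0.   0.6]
```

```bash
python3 -m pendant '[[[-0.7,-1.6,10],0,1],[[0,0,15],0,1],[[0,0,15],0,1],[[0,0,12],0,1],[[0,0,10],0,1],[[0,0,7],0,1],[[0,0,3.5],0,1],[[0,0,1],0,1],[[0,0,0],0,1],[[0,0,0],0,0.4]]' 35 && python3 -m pendant '[[[0,0,0],0,0],[[0,0,0],0,0],[[0,0,0],0,0],[[0,0,0],0,0],[[0,0,0],0,0],[[0,0,0],0,0],[[0,0,-4],0,0],[[0,0,-8],0,0],[[0,0,-14],0,0],[[0,0,-14],0,0]]' && python3 -m pendant '[[[0,0,-10],0,0],[[0,0,0],8.05,0],[[0,0,0],8.05,0],[[0,0,0],8.05,0],[[0,0,0],8.05,0],[[0,0,0],8.05,0],[[0,20,0],0,0],[[0,20,0],0,0],[[0,20,0],0,0],[[0,0,0],0,0]]'; python3 go.py .5107 .1181 .05 -7.66;  python3 - <<'E'
from h import *
f=viewer.grab_frame("side"); f2=viewer.grab_frame("top")
g=lambda f,x,y,w,h,W,H:cv2.resize(((f["frame"][y:y+h,x:x+w]/255.)**.6*255).astype(np.uint8)[:,:,::-1],(W,H),interpolation=cv2.INTER_CUBIC)
cv2.imwrite("pics/p1.png",np.hstack([g(f2,160,170,110,110,400,400),g(f,200,190,110,110,400,400)]))
E
```

```text
clock: 25.0
tool_pos: [0.5329, 0.2913, 0.0287]
ee_rot: [[0.842, 0.539, 0.001], [0.539, -0.842, 0.0], [0.001, 0.0, -1.0]]
ft_force: [0.0, -0.7, -0.0]
opening: 0.937
gripper_force: 0.0
clock: 26.0
tool_pos: [0.5328, 0.2913, 0.0697]
ee_rot: [[0.843, 0.539, 0.001], [0.539, -0.843, 0.0], [0.001, 0.0, -1.0]]
ft_force: [0.7, 0.4, -0.7]
opening: 0.588
gripper_force: 35.0
clock: 27.0
tool_pos: [0.5248, 0.2302, 0.079]
ee_rot: [[0.991, -0.135, 0.0], [-0.135, -0.991, -0.0], [0.0, 0.0, -1.0]]
ft_force: [-0.6, 0.3, -0.5]
opening: 0.59
gripper_force: 35.0
turn first -0.11 deg, then x 1.0 y 113.0 z 29.0 mm | t 27.0 open 0.590 F [-0.6  0.3 -0.5]
```

View pics/p1.png

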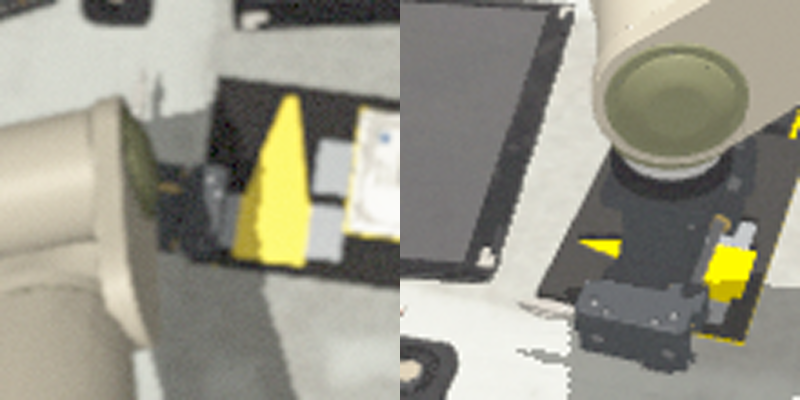

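The nose tip shows at top crop (153,72), pixel (202.3,189.8), and at side crop (520,302), pixel (233,273). I'll check that against the expected tip position.

```bash
python3 - <<'E'
from h import *
T=viewer.grab_frame("top");S_=viewer.grab_frame("side")
print(unproj(T,(202.3,189.8),.057),unproj(S_,(233,273),.057),"expect",[.6318,.2156])
print("expected px",proj(T,np.array([[.6318,.2156,.057]])),proj(S_,np.array([[.6318,.2156,.057]])))
a=T["frame"][182:206,196:212].astype(int); print(a.mean(2).astype(int))
E
```

```text
[0.6342 0.2088 0.057 ] [0.6342 0.2205 0.057 ] expect [0.6318, 0.2156]
expected px [[199.9994 190.5955]] [[234.3779 271.6995]]
[[192 185 188 189 184 183 190 185 187 187 189 186 189 184 185 182]
 [187 190 186 186 188 189 192 188 190 185 186 189 184 184 184 183]
 [190 189 186 188 186 185 185 186 186 187 184 188 190 184 185 185]
 [190 187 188 185 187 190 188 187 189 188 188 186 187 188 184 183]
 [188 186 185 184 185 183 188 190 185 186 187 186 187 186 184 184]
 [184 184 184 184 182 187 190 190 188 188 189 186 185 184 181 182]
 [183 184 177 178 183 185 188 186 190 188 189 187 186 186 184 180]
 [185 184 165 161 176 187 188 176 176 187 188 184 186 185 185 184]
 [186 181 152 150 168 184 172 149 157 180 189 188 187 188 186 179]
 [184 172 159 149 163 177 151 117 154 183 190 185 187 187 183 184]
 [187 179 169 159 164 179 140 113 149 184 188 188 188 183 182 181]
 [181 180 174 168 170 168 131 109 156 185 191 184 188 185 182 181]
 [182 180 176 167 167 144  98 105 156 185 189 186 190 184 179 179]
 [179 179 176 164 150 124  91  99 154 185 190 188 187 184 183 180]
 [178 177 177 156 121 100  86 103 154 187 192 188 190 187 181 176]
 [181 179 174 148 108  89  82 103 157 182 190 189 187 186 182 177]
 [172 175 160 139 113  91  78 102 155 184 187 187 188 184 183 182]
 [168 182 154 136 120  92  84 102 156 182 191 188 187 186 181 173]
 [156 187 162 144 126  93  84 103 152 183 187 175 168 162 157 153]
 [106 153 154 160 136 101  86  96 135 161 160 136 110 108 101  97]
 [ 62  96 128 141 125  95  87  89 100 102 104  96  84  83  80  85]
 [ 41  54  76  96  93  89  84  84  81  83  79  81  82  78  77  82]
 [ 38  37  49  61  78  80  86  85  83  84  86  82  84  78  78  80]
 [ 38  37  38  50  69  87  82  84  87  85  79  76  84  78  76  77]]
```

The table rows show the metal tip at pixel (198.6,189.2) (the darker column 202 is its shadow), giving y ≈ 0.2195, which agrees with the side view. So the pliers are held about 2° counter-clockwise and gripped at own y ≈ +44. I'll correct both on the way to the hover.

```bash
python3 go.py .5082 .1184 .052 -9.8; python3 -m pendant '[[[0,10,0],2.1,0],[[0,18,0],0,0],[[0,22,0],0,0],[[0,22,0],0,0],[[0,18,0],0,0],[[0,14,0],0,0],[[0,9,5],0,0],[[0,0,8],0,0],[[0,0,7],0,0],[[0,0,6],0,0]]';  python3 go.py .5082 .1184 .052 -9.8
```

```text
turn first 2.17 deg, then x 3.0 y 115.3 z 26.6 mm | t 27.2 open 0.586 F [-0.2 -0.8 -0.9]
clock: 28.2
tool_pos: [0.5057, 0.1209, 0.0512]
ee_rot: [[0.986, -0.169, -0.001], [-0.169, -0.986, 0.0], [-0.001, 0.0, -1.0]]
ft_force: [-0.1, -0.2, -0.7]
opening: 0.593
gripper_force: 35.0
turn first 0.08 deg, then x 2.9 y 2.1 z -0.8 mm | t 28.2 open 0.593 F [-0.1 -0.2 -0.7]
```

```bash
python3 -m pendant '[[[2.9,2.1,0],0,0],[[0,0,0],0,0],[[0,0,0],0,0],[[0,0,0],0,0],[[0,0,0],0,0],[[0,0,0],0,0],[[0,0,0],0,0],[[0,0,0],0,0],[[0,0,0],0,0],[[0,0,0],0,0]]' | head -2;  python3 - <<'E'
from h import *
import json
f=viewer.grab_frame("side"); f2=viewer.grab_frame("top")
nose=lambda z:wpts([.5399,.0203,1.4367],[(93,-64),(93,-69),(88.5,-69),(97.5,-69)],z)
print("rim/floor px top",proj(f2,nose(12)).round(1).tolist()); print("side",proj(f,nose(12)).round(1).tolist())
print("pliers tip expected now (own 0,-66,z 29)",proj(f2,wpts([.5399,.0203,1.4367],[(93,-66)],29)),proj(f,wpts([.5399,.0203,1.4367],[(93,-66)],29)))
g=lambda f,x,y,w,h,W,H:cv2.resize(((f["frame"][y:y+h,x:x+w]/255.)**.6*255).astype(np.uint8)[:,:,::-1],(W,H),interpolation=cv2.INTER_CUBIC)
cv2.imwrite("pics/p2.png",np.hstack([g(f2,205,180,60,80,400,533),g(f,225,225,60,80,400,533)]))
E
```

```text
clock: 29.2
tool_pos: [0.5084, 0.1178, 0.0522]
rim/floor px top [[239.3, 197.9], [239.5, 196.3], [241.0, 196.5], [238.1, 196.1]]
side [[250.2, 255.0], [248.5, 254.7], [249.0, 253.6], [248.0, 255.7]]
pliers tip expected now (own 0,-66,z 29) [[238.8054 196.5112]] [[249.214  250.4667]]
```

View pics/p2.png

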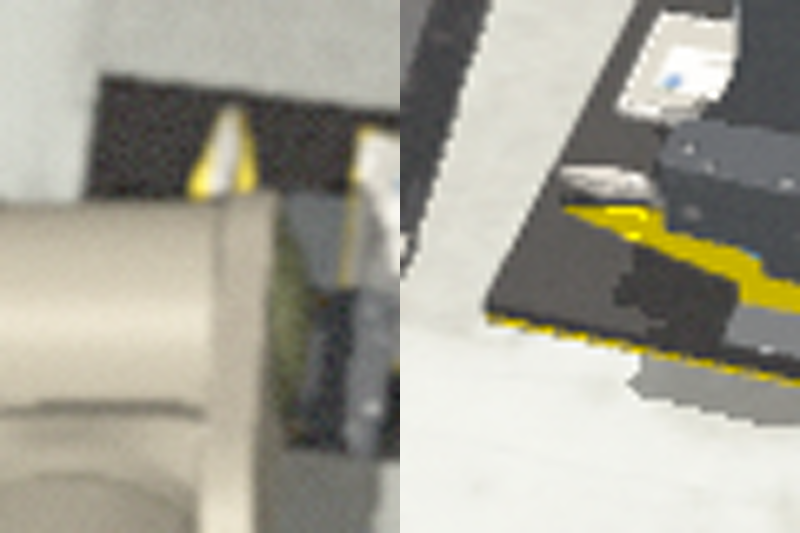

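The nose sits centred over the yellow taper: top-view tip at (240,196) against an expected (239,196.5), and side-view tip at (249,251) against (249.2,250.5). I'll back off 1 mm and lower slowly.

```bash
python3 -m pendant '[[[-1,0,2],0,0],[[0,0,3],0,0],[[0,0,2],0,0],[[0,0,2],0,0],[[0,0,1.5],0,0],[[0,0,1.5],0,0],[[0,0,1],0,0],[[0,0,1],0,0],[[0,0,0],0,0],[[0,0,0],0,0]]';  python3 go.py .5082 .1184 .0327 -9.8
```

```text
clock: 30.3
tool_pos: [0.5074, 0.118, 0.0383]
ee_rot: [[0.986, -0.17, 0.0], [-0.17, -0.986, 0.0], [0.0, -0.0, -1.0]]
ft_force: [0.4, -0.8, -1.3]
opening: 0.589
gripper_force: 35.0
turn first 0.04 deg, then x 0.7 y -0.6 z 5.6 mm | t 30.3 open 0.589 F [ 0.4 -0.8 -1.3]
```

```bash
python3 -m pendant '[[[0,0,1],0,0],[[0,0,1],0,0],[[0,0,1],0,0],[[0,0,1],0,0],[[0,0,0.5],0,0],[[0,0,0.5],0,0],[[0,0,0],0,0],[[0,0,0],0,0],[[0,0,0],0,0],[[0,0,0],0,0]]';  python3 go.py .5082 .1184 .0327 -9.8
```

```text
clock: 31.3
tool_pos: [0.5074, 0.118, 0.0332]
ee_rot: [[0.986, -0.17, 0.0], [-0.17, -0.986, 0.0], [0.0, -0.0, -1.0]]
ft_force: [0.1, 0.1, -0.6]
opening: 0.585
gripper_force: 35.0
turn first 0.04 deg, then x 0.7 y -0.6 z 0.5 mm | t 31.3 open 0.585 F [ 0.1  0.1 -0.6]
```

Free all the way to the floor. I'll release, go straight up, and retreat along -x to check.

```bash
python3 -m pendant '[[[0,0,0.4],0,0],[[0,0,0],0,0.75],[[0,0,0],0,0.75],[[0,0,0],0,0.75],[[0,0,0],0,0.75],[[0,0,-6],0,0.75],[[0,0,-14],0,0.75],[[0,0,-24],0,0.75],[[0,0,-30],0,0.8],[[0,0,-30],0,1]]' && python3 -m pendant '[[[0,-20,-20],0,1],[[0,-30,-20],0,1],[[0,-35,0],0,1],[[0,-35,0],0,1],[[0,-35,0],0,1],[[0,-35,0],0,1],[[0,-35,0],0,1],[[0,-30,0],0,1],[[0,-20,0],0,1],[[0,0,0],0,1]]' | head -2; python3 - <<'E'
from chk import *
T=viewer.grab_frame("top");Sd=viewer.grab_frame("side")
cv2.imwrite("pics/fin_t.png",T["frame"][:,:,::-1]);cv2.imwrite("pics/fin_s.png",Sd["frame"][:,:,::-1])
# pliers: non-yellow pixels inside the cavity -> compare with expected; print yellow map of the cavity
x,y,w,h=(213,190,45,58); a=T["frame"][y:y+h,x:x+w].astype(int)
yel=(a[...,0]>140)&(a[...,1]>130)&(a[...,2]<100); blue=(a[...,2]>a[...,0]+40); dark=a.mean(2)<60
for r in range(h): print("".join("B" if blue[r,c] else "y" if yel[r,c] else "#" if dark[r,c] else "." for c in range(w)))
d=Fit(T,(235,188,50,60))
for z in (4,12): print(z,inplace(Sd,(240,215,75,50),z,35,50,11,[.5543,.0142,1.437]),inplace(Sd,(262,200,60,40),z,23,65,19,[.5269,-.077,1.437]))
E
```

```text
clock: 32.3
tool_pos: [0.5072, 0.118, 0.1383]
ee_rot: [[0.986, -0.169, -0.0], [-0.169, -0.986, 0.0], [-0.0, -0.0, -1.0]]
ft_force: [0.1, 1.3, 1.0]
opening: 0.868
gripper_force: 0.0
clock: 33.3
tool_pos: [0.5536, 0.3909, 0.1767]
.............................................
........#.#..................................
.......##########............................
.......#################.....................
.......#########################.............
.......################################......
.......###################..#################
......###################yyy.################
......##################.y.y.################
......##################yy...################
......#################.y....################
......#################.y...y.###############
......################.yy...y.###############
......################.y....y.###############
.....#################yy....yy###############
.....################.yy....yy###############
.....################yyy....yy.#############.
.....###############.yyy....yy.#############.
.....###############yyy....yyy.####......###
[... 1260 characters left out ...]
yyyyyyyyyyy.BB............###
###.........yy.yyyyyyyyyyyy.B.............###
########...yyyyyyyyyyyyyyyy.B............####
##########.yyyyyyyyyyyyyyyy..y...........####
###########.yyyyyyyyyyyyyyyyyy...........####
#############....yyyyyyyyyyyyyy..........####
.....##############......yyyyyy########.#####
.............##############...###############
....................#########################
..........................###################
...................................##########
...........................................##
4 [  0.7393 -12.4326   2.487  142.3403] [-121.3285   13.0917    1.2447   41.3575]
12 [  9.4756  -9.5692  -0.1328 142.6752] [-110.614    15.5767    2.7335   41.1685]
```

The pixel map shows the pliers inside their cavity, with yellow on both flanks of the nose and none of the outline over the foam. The arm is clear, so I'm handing in.

```bash
python3 -c "
from workcell import ctrl
print(ctrl.hand_in())"
```

```text
the job is handed in; nothing more can be done
None
```

I placed the battery, drive and pliers, in that order, in their cavities, with the pliers' nose in the tapered end, and released all three. I handed the job in at about 33.5 s; no verdict came back. The bottle, tape and fan were not touched. The battery lies close to its far wall, and its far end was confirmed down only to within about 3 mm.

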